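# Open the ratchet rack for the next batch of passports

## Robot

A 7-joint arm with a two-finger parallel gripper is mounted at the origin on the work surface. World frame = base frame: x ahead of the robot, y to its left, z up, the work surface at z = 0. Lengths are in m, angles in degrees, forces in N, time in s.
With the tool pointing down it reaches from about 0.4 to 0.85 m from the base axis. Payload 4.4 kg.
Tool frame: the origin (TCP) lies midway between the tips of the shut fingers; the grasp point (between the pads) lies 19 mm behind it; z points along the fingers, y is the line along which they close (so a half turn about z gives the same grasp; the last joint's range is limited). The gripper opens to 94 mm and grips with 3 to 60 N. Pads are 16 mm wide; open, the fingers measure 119 mm over their backs; the gripper's body (75 mm by 177 mm) begins 78 mm behind the grasp point.
Start: joints at [-74.187, 36.005, 2.206, 86.941, -1.547, 57.084, -1.146], TCP at [0.218, 0.612, 0.205] pointing down, gripper open.
Joint ranges: [-175.42, 175.42], [-21.48, 121.26], [-71.46, 75.88], [10.55, 141.38], [-63.04, 243.04], [13.31, 113.54], [-168.57, 168.57]. Speed limits (degrees/s): [147.25, 147.25, 180, 180, 180, 180, 180].

## Interface

Orientations are given as a 3x3 rotation matrix whose columns are the frame's x, y, z axes.
In Python, from rig import robot gives the robot as it stands. The module is installed in compiled form; this text tells all that it offers.
- The arm moves only by the tool arm_command, never from a script. Its argument "motion" is a list of rows, each a list of 4 numbers: the shift along the tool's x, y, z in mm, then the turn about the tool's z in rad. A call has 1 to 10 rows; each row shifts and turns the commanded pose from where the row before left it, along the tool's axes as they then stand; what a row does not reach is not made up. A row lasts 1/10 s, in which the tool goes at most 50 mm and 8.59 degrees, less where a joint would pass 70% of its speed; a pose out of reach is approached as far as the arm can. A call with a gripper value outside its range is refused whole. "gripper" is the opening, from 0 (shut) to 1 (fully open), set as the call begins (left out, the last holds). The fingers move at their own pace and stop on an object; the grip force is fixed at half the most. Time passes only in rows, so rows that do not move let the fingers close. It gives the time, the measured TCP pose, the force, the opening and the grip force at its end, in the units of the state.
- robot.read_state(): the state, without advancing time (a new reading comes with each control period).
- robot.camera(name): name is "side" or "top"; returns a dict with "color" (480x640x3 uint8, red, green, blue), "fx", "fy", "cx", "cy" (pixels), "dist" ([k1, k2, p1, p2, k3] as OpenCV has them; the pictures are not rectified), "rvec" (rotation vector, rad) and "tvec" (3), from world to camera coordinates, as OpenCV has them. Camera axes: x right, y down, z forward; pixel columns grow to the right and rows downward; lengths in m; the calibration is good to about 2 mm. A picture is of the moment at which its call begins. There is no depth.
- robot.hand_in(): hands the job in; it is judged then, once.
The state is a dict: "clock": time; "joint_positions": joint angles; "qd": joint speeds; "joint_torque": joint torques, N m; "ee_pos": TCP position; "eef_rot": TCP orientation; "wrist_force": force on the tool from outside, world axes, zero at the start; "wrist_torque": the same for the moment, N m; "finger_gap": opening from 0.0 (shut) to 1.0 (fully open); "gripper_force": force on a finger pad.
Only numpy, scipy, OpenCV 4.12 (cv2) and the standard library are available. Lean on these libraries where they do the work, as an engineer would, in place of code of your own. Each camera call takes 0.05 s, during which the arm holds its last target. There are 200 camera calls.

## Task

Make room in the passport rack for the next batch: with a fingertip press down the release pad on the jaw's carriage and, keeping it down, push the jaw back along its toothed bar, away from the row of passports, until it is fully home against the end post; then let go so that the ratchet catches again. Only press and push: pick nothing up, leave the passports in the rack standing as they are and leave everything else on the counter alone.

Things in the scene. Friction and masses are not known exactly. Their poses are not given: they have to be found in the camera images.
- rack: Grey steel document rack, fixed. Origin under its middle, on the counter; z up; y along the toothed bar, the way the jaw opens; x across, towards the bar's side. Base plate 200 (x) by 370 mm (y), top 12 mm high; fixed end plate at its -y end. The bar, 12 mm square, top 48 mm high, runs along y at x = +75 mm between two posts; sawteeth under it let the jaw close but stop it opening.
- jaw (a joint): Sliding jaw along the bar, m. 0: jaw face 100 mm from the fixed plate's face; grows as it opens (rack's +y); 0.136: fully home, carriage against the end post. With the release down it slides at about 2 N plus 12 N per m/s; with it up the ratchet stops it opening. Starts between about 0 and 0.04.
- release (a joint): Release pad of the ratchet, on the jaw's carriage, pressed straight down, m: 0 up (latched), 0.008 fully down. Sprung: about 4.5 N to start, 8.5 N fully down; the pawl clears the teeth from about 0.005. It springs up when let go.
- release_pad (a point): Centre of the top of the release pad: ribbed grey plastic, 34 mm across by 42 mm along the bar, riding with the jaw on top of its dark carriage, over the bar. Top 72 mm above the counter when up, 64 mm when down; the carriage's top under it is at 56 mm. Axes as the rack's.
- finger_stop (a point): The carriage's dark upright finger stop, 34 mm wide, 9 mm thick, from 56 to 92 mm above the counter, on the pad's opening (+y) side. This point: middle of its flat face towards the pad, 82 mm above the counter, 27 mm along +y from the pad's centre, 6 mm past the pad's edge. A fingertip on the pad pushes on it to drive the jaw. Axes as the rack's.
- jaw_face (a point): Middle of the jaw plate's clamping face (towards the passports). The plate is 147 mm wide, 5 mm thick and reaches from 16 to 98 mm above the counter; it stands out from the carriage to the rack's -x side.
- fixed_face (a point): Point on the fixed end plate's face (towards the jaw), 57 mm above the counter. The plate is 135 mm wide; its top is 110 mm above the counter.
- bundle1_mid (a point): Middle of banded passport bundle 1 of the row that stands loose in the rack between the fixed plate and the jaw: 125 mm (x) by 30 mm (y) by 88 mm high, standing on the rack's base, top 100 mm above the counter. Leave alone.
- bundle2_mid (a point): Middle of banded passport bundle 2 of the row that stands loose in the rack between the fixed plate and the jaw: 125 mm (x) by 30 mm (y) by 88 mm high, standing on the rack's base, top 100 mm above the counter. Leave alone.
- bundle3_mid (a point): Middle of banded passport bundle 3 of the row that stands loose in the rack between the fixed plate and the jaw: 125 mm (x) by 30 mm (y) by 88 mm high, standing on the rack's base, top 100 mm above the counter. Leave alone.
- waiting_bundle: Bystander: the next batch of passports, banded, 125 x 72 x 88 mm high, standing on the counter off the rack's fixed-plate end. Origin: centre of its underside. Leave alone.
- stamp: Bystander: round self-inking stamp, 52 mm across, 94 mm high, standing beside the bar. Origin: centre of its underside. Leave alone.
- stapler: Bystander: black stapler, 36 x 150 x 51 mm high, lying beside the bar. Origin: centre of its underside. Leave alone.
- mouse: Bystander: black computer mouse, 105 x 60 x 35 mm. Origin: centre of its underside. Leave alone.
- open_passport: Bystander: passport lying open, 125 x 177 x 5 mm. Origin: centre of its underside. Leave alone.
- stamp_pad: Bystander: ink pad tin with its lid up, 75 x 115 mm, 72 mm high. Origin: centre of its underside. Leave alone.
- pen_cup: Bystander: black pen cup, 76 mm across, 98 mm high, with pens to about 155 mm. Origin: centre of its underside. Leave alone.

How it is judged:
By the outcome, as a careful person would: the job done as asked, in the order asked, and still so for the second after the job is handed in, with the robot touching nothing.
It also fails if it takes over 35 s, if anything falls off the work surface, if the arm or the gripper's body presses on something with over 40 N, if the wrist force passes 120 N, or if a joint passes its speed limit or range.

## Working session

There is one attempt and no reset: what is moved stays moved. The work goes in short steps, Python scripts to look and compute and a tool call to move; the robot and the scene stay as the last step left them, time stands still between calls to the robot, and variables do not carry over. Pictures are saved under pics/ and viewed, at most 10 in all, crops included, and the job is handed in when it is done.

Besides the shell and the picture viewer there is one more tool, called after "Emit:" as name([rows], argument=value, ...), one row to a line, values as JSON. arm_command: Moves the arm, as the interface text tells. Its arguments: {"type":"object","properties":{"motion":{"type":"array","items":{"type":"array","items":{"type":"number"}}},"gripper":{"type":"number"}},"required":["motion"]}

```bash
mkdir -p pics; cat > h.py <<'E'
import cv2,numpy as np
from rig import robot
def snap(n,f):
    c=robot.camera(n); cv2.imwrite(f,c["color"][:,:,::-1]); return c
def mats(c):
    K=np.array([[c["fx"],0,c["cx"]],[0,c["fy"],c["cy"]],[0,0,1.]]); return K,np.array(c["dist"],float),np.array(c["rvec"],float),np.array(c["tvec"],float).reshape(3)
def ray(c,uv):
    K,d,r,t=mats(c); R=cv2.Rodrigues(r)[0]
    p=cv2.undistortPoints(np.array([[uv]],float),K,d)[0,0]
    return -R.T@t, R.T@np.array([p[0],p[1],1])
def onz(c,uv,z):
    o,d=ray(c,uv); return o+d*(z-o[2])/d[2]
def proj(c,P):
    K,d,r,t=mats(c); return cv2.projectPoints(np.array(P,float).reshape(-1,1,3),r,t,K,d)[0][:,0]
E
python3 - <<'E'
from h import *
for n in("top","side"):
    c=snap(n,f"pics/{n}0.png"); print(n,ray(c,(320,240)),c["fx"])
s=robot.read_state(); print(s["ee_pos"],s["eef_rot"],s["clock"],s["finger_gap"])
E
```

```text
top (array([ 0.23402583, -0.00184879,  1.54765937]), array([ 0.20564802,  0.00886379, -0.97866696])) 611.2114359713347
side (array([ 0.09020371, -0.60355321,  0.99625359]), array([ 0.37904286,  0.51354432, -0.76988812])) 492.81007803474165
[0.2176105  0.6119054  0.20469234] [[-9.42166048e-01  3.35145998e-01 -5.46453695e-04]
 [ 3.35146443e-01  9.42164880e-01 -1.48347940e-03]
 [ 1.76672966e-05 -1.58082593e-03 -9.99998750e-01]] 0.1 0.9986486452819395
```

View pics/top0.png

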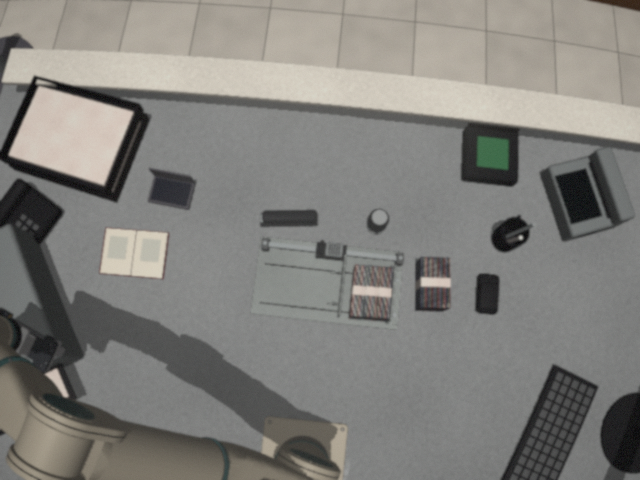

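View pics/side0.png

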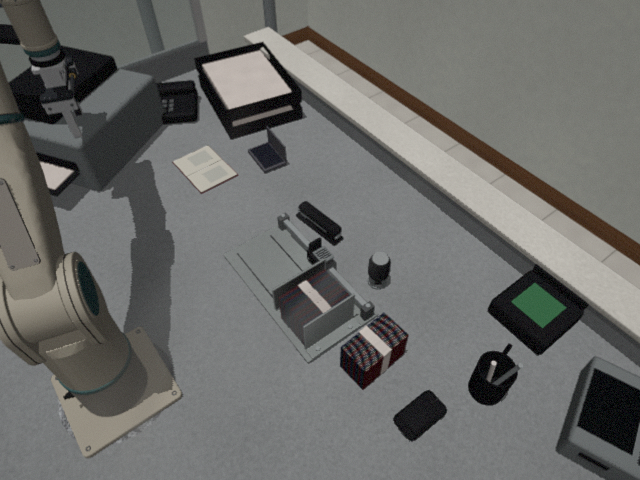

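The top view shows the rack at about (255–405, 235–328), with the bar on its upper side, the carriage near (332,249) and posts near (266,243) and (399,258). The opening direction is image left, roughly world +y. The stapler is at (289,217) and the stamp at (378,218). I'll zoom in on the rack next.

```bash
python3 - <<'E'
import cv2
a=cv2.imread("pics/top0.png")[195:335,245:415]; b=cv2.imread("pics/side0.png")[190:360,220:400]
cv2.imwrite("pics/topc.png",cv2.resize(a,(765,600*630//600)[:1]+(595,),interpolation=cv2.INTER_CUBIC) if 0 else cv2.resize(a,None,fx=4,fy=4,interpolation=cv2.INTER_CUBIC))
cv2.imwrite("pics/sidec.png",cv2.resize(b[:145],None,fx=4,fy=4,interpolation=cv2.INTER_CUBIC))
E
```

```text
(no output)
```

View pics/topc.png

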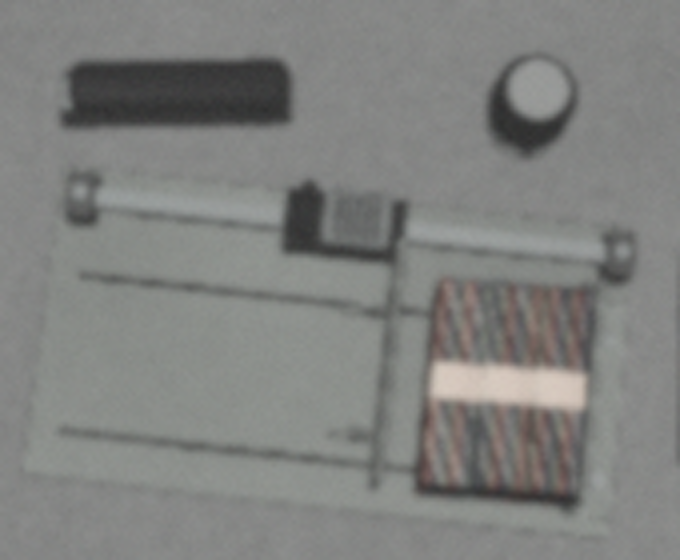

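View pics/sidec.png

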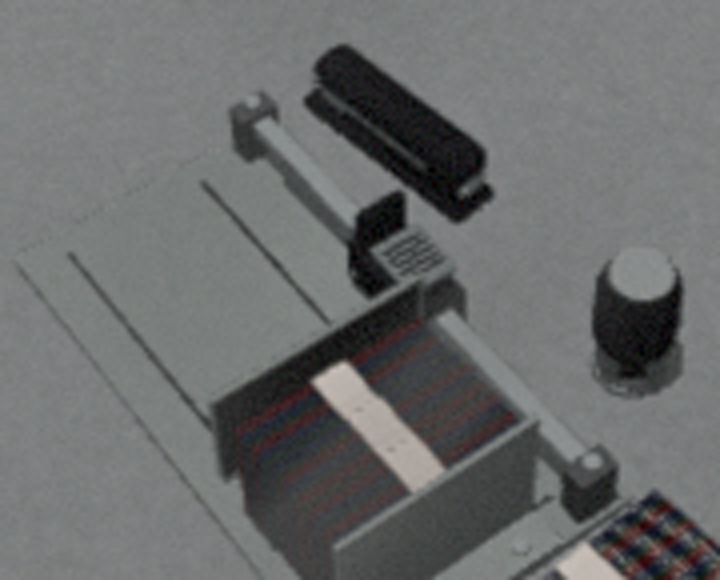

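The top crop shows the pad centred near (357,219), full image (334.2,249.7), and the bar running from (97,200) to (605,248). The side crop shows the pad centred near (413,256), full image (323.2,254), with the finger stop rising on its far (+y) side.

```bash
python3 - <<'E'
from h import *
t=robot.camera("top"); s=robot.camera("side")
T=lambda x,y:(245+(x-1.5)/4,195+(y-1.5)/4); S=lambda x,y:(220+(x-1.5)/4,190+(y-1.5)/4)
p=onz(t,T(357,219),.072); q=onz(s,S(413,256),.072); print("pad",p,q)
o1,d1=ray(t,T(357,219));o2,d2=ray(s,S(413,256))
k=np.linalg.lstsq(np.c_[d1,-d2],o2-o1,rcond=None)[0]; print("tri",o1+k[0]*d1,o2+k[1]*d2)
a=onz(t,T(97,200),.048);b=onz(t,T(605,248),.048);u=(a-b)/np.linalg.norm(a-b);print("bar",a,b,u)
a2=onz(t,T(27,470),.012);b2=onz(t,T(608,533),.012);v=(a2-b2);print("base",a2,b2,np.linalg.norm(v),v/np.linalg.norm(v))
for n,xy in dict(post1=(82,175),post1b=(82,196),post2=(620,250)).items(): print(n,onz(t,T(*xy),.06))
print("stapler",[onz(t,T(*x),.051)[:2].round(3) for x in((68,125),(290,120))],"stamp",onz(t,T(540,89),.094))
for x in((325,192),(388,195),(388,246),(322,242)): print(onz(t,T(*x),.072).round(4))
E
```

```text
pad [ 0.52414316 -0.02478455  0.072     ] [ 0.52525467 -0.02482074  0.072     ]
tri [ 0.52406963 -0.02477874  0.07237397] [ 0.52499054 -0.02517211  0.07256114]
bar [0.52427457 0.13794466 0.048     ] [ 0.52616924 -0.18151937  0.048     ] [-0.00593067  0.99998241  0.        ]
base [0.35459271 0.16523288 0.012     ] [ 0.35185926 -0.20192304  0.012     ] 0.3671660953092096 [0.00744472 0.99997229 0.        ]
post1 [0.53676449 0.14799746 0.06      ]
post1b [0.52351181 0.14641693 0.06      ]
post2 [ 0.52350933 -0.18952053  0.06      ]
stapler [array([0.57 , 0.162]), array([0.587, 0.023])] stamp [ 0.6122018  -0.12873084  0.094     ]
[ 0.539  -0.0035  0.072 ]
[ 0.5411 -0.0424  0.072 ]
[ 0.5093 -0.0453  0.072 ]
[ 0.5076 -0.0048  0.072 ]
```

Pad top centre is about (0.5246, -0.025, 0.072), and the two views agree to about 1 mm. The bar runs along world +y and the stop face is at y ≈ +0.002. I'll shut the gripper, turn so tool y points along world +x and tool x along world +y, then move above the pad.

Emit:
arm_command([
  [0,0,0,0.137],
  [0,0,0,0.137],
  [0,0,0,0.137],
  [0,0,0,0.137],
  [0,0,0,0.137],
  [0,0,0,0.137],
  [0,0,0,0.137],
  [0,0,0,0.137],
  [0,0,0,0.133],
  [0,0,0,0],
], gripper=0)

```text
clock: 1.2
ee_pos: [0.2176, 0.6123, 0.2051]
eef_rot: [[0.0, 1.0, 0.0], [1.0, -0.0, -0.001], [-0.001, 0.0, -1.0]]
wrist_force: [0.8, -0.3, -0.0]
finger_gap: 0.189
gripper_force: 0.0
```

Emit:
arm_command([
  [-15,8,0,0],
  [-33,16,0,0],
  [-33,16,0,0],
  [-33,16,0,0],
  [-33,16,0,0],
  [-33,16,0,0],
  [-33,16,0,0],
  [-33,16,0,0],
  [-33,16,0,0],
  [-33,16,0,0],
])

```text
clock: 2.2
ee_pos: [0.3703, 0.2991, 0.2056]
eef_rot: [[-0.004, 1.0, 0.0], [1.0, 0.004, 0.0], [0.0, 0.0, -1.0]]
wrist_force: [-0.3, 1.1, -0.4]
finger_gap: 0.005
gripper_force: 0.0
```

Emit:
arm_command([
  [-33,16,0,0],
  [-33,16,0,0],
  [-33,16,0,0],
  [-33,16,0,0],
  [-33,16,0,0],
  [-33,16,0,0],
  [-33,16,0,0],
  [-33,16,0,0],
  [-33,16,0,0],
  [-15,9,0,0],
])

```text
clock: 3.2
ee_pos: [0.5239, -0.0155, 0.2057]
eef_rot: [[0.0, 1.0, 0.001], [1.0, -0.0, -0.002], [-0.002, 0.001, -1.0]]
wrist_force: [-0.8, 0.7, -0.1]
finger_gap: 0.005
gripper_force: 0.0
```

Emit:
arm_command([
  [0,0,15,0],
  [0,0,25,0],
  [0,0,25,0],
  [0,0,25,0],
  [0,0,15,0],
  [0,0,8,0],
  [0,0,6,0],
  [0,0,0,0],
])

```text
clock: 4.0
ee_pos: [0.5228, -0.0116, 0.0863]
eef_rot: [[-0.001, 1.0, -0.0], [1.0, 0.001, 0.0], [0.0, -0.0, -1.0]]
wrist_force: [0.7, 1.1, 0.1]
finger_gap: 0.005
gripper_force: 0.0
```

```bash
python3 - <<'E'
from h import *
t=snap("top","pics/t1.png"); s=snap("side","pics/s1.png")
a=cv2.imread("pics/t1.png")[205:285,285:385]; b=cv2.imread("pics/s1.png")[205:305,280:380]
r=lambda x:cv2.resize(x,(400,int(400*x.shape[0]/x.shape[1])),interpolation=cv2.INTER_CUBIC)
a,b=r(a),r(b); h=np.zeros((400,800,3),np.uint8); h[:a.shape[0],:400]=a; h[:,400:]=b; cv2.imwrite("pics/z1.png",h)
E
```

```text
(no output)
```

View pics/z1.png

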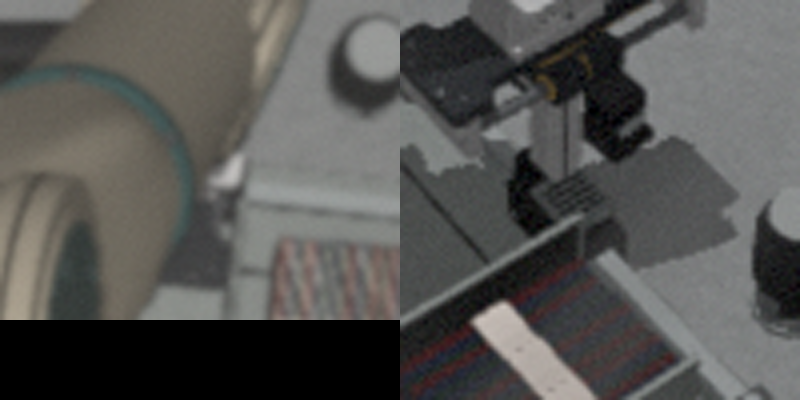

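The side crop shows the shut fingers over the pad, around (555,185), just on the near side of the finger stop. I'll press down.

Emit:
arm_command([
  [-1,1,5,0],
  [-1,1,5,0],
  [0,0,4,0],
  [0,0,3,0],
  [0,0,3,0],
  [0,0,2,0],
  [0,0,0,0],
  [0,0,0,0],
])

```text
clock: 4.9
ee_pos: [0.5252, -0.0137, 0.065]
eef_rot: [[0.0, 1.0, 0.001], [1.0, -0.0, 0.0], [0.0, 0.001, -1.0]]
wrist_force: [-1.2, -0.2, 6.5]
finger_gap: 0.005
gripper_force: 3.8
```

Emit:
arm_command([
  [0,0,1,0],
  [0,0,1,0],
  [0,0,1,0],
  [0,0,0,0],
  [0,0,0,0],
])

```text
clock: 5.4
ee_pos: [0.5253, -0.0135, 0.0638]
eef_rot: [[0.0, 1.0, 0.002], [1.0, -0.0, 0.001], [0.001, 0.002, -1.0]]
wrist_force: [-5.2, 1.2, 25.7]
finger_gap: 0.001
gripper_force: 12.5
```

The pad is fully down. I'll ease off slightly and push along +y.

Emit:
arm_command([
  [0,0,-1,0],
  [2,0,0,0],
  [3,0,0,0],
  [4,0,0,0],
  [4,0,0,0],
  [4,0,0,0],
  [4,0,0,0],
  [4,0,0,0],
  [4,0,0,0],
])

```text
clock: 6.3
ee_pos: [0.5255, 0.0141, 0.064]
eef_rot: [[0.001, 1.0, 0.002], [1.0, -0.001, -0.001], [-0.001, 0.002, -1.0]]
wrist_force: [-3.6, -2.2, 15.8]
finger_gap: 0.005
gripper_force: 8.0
```

Emit:
arm_command([
  [6,0,0,0],
  [6,0,0,0],
  [6,0,0,0],
  [6,0,0,0],
  [6,0,0,0],
  [6,0,0,0],
  [6,0,0,0],
  [6,0,0,0],
  [6,0,0,0],
  [6,0,0,0],
])

```text
clock: 7.3
ee_pos: [0.5261, 0.0742, 0.064]
eef_rot: [[0.001, 1.0, 0.003], [1.0, -0.001, -0.001], [-0.001, 0.003, -1.0]]
wrist_force: [-1.2, -3.8, 14.7]
finger_gap: 0.009
gripper_force: 7.4
```

Emit:
arm_command([
  [5,0,0,0],
  [5,0,0,0],
  [4,0,0,0],
  [4,0,0,0],
  [3,0,0,0],
  [3,0,0,0],
  [3,0,0,0],
])

```text
clock: 8.0
ee_pos: [0.5264, 0.1014, 0.064]
eef_rot: [[0.001, 1.0, 0.003], [1.0, -0.001, -0.0], [-0.0, 0.003, -1.0]]
wrist_force: [-1.4, -2.1, 14.6]
finger_gap: 0.007
gripper_force: 7.2
```

Emit:
arm_command([
  [2,0,0,0],
  [2,0,0,0],
  [2,0,0,0],
  [2,0,0,0],
  [0,0,0,0],
])

```text
clock: 8.5
ee_pos: [0.5264, 0.1062, 0.0639]
eef_rot: [[0.003, 1.0, 0.003], [1.0, -0.003, -0.004], [-0.004, 0.003, -1.0]]
wrist_force: [-0.7, -7.5, 14.7]
finger_gap: 0.004
gripper_force: 7.1
```

Emit:
arm_command([
  [1,0,0,0],
  [1,0,0,0],
  [1,0,0,0],
  [0,0,0,0],
])

```text
clock: 8.9
ee_pos: [0.5266, 0.1078, 0.0639]
eef_rot: [[0.004, 1.0, 0.004], [1.0, -0.004, -0.005], [-0.005, 0.004, -1.0]]
wrist_force: [-1.7, -10.7, 13.1]
finger_gap: 0.004
gripper_force: 6.9
```

```bash
python3 - <<'E'
from h import *
s=snap("side","pics/s2.png"); b=cv2.imread("pics/s2.png")[190:320,220:400]
cv2.imwrite("pics/z2.png",cv2.resize(b,None,fx=4,fy=4,interpolation=cv2.INTER_CUBIC))
E
```

```text
(no output)
```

View pics/z2.png

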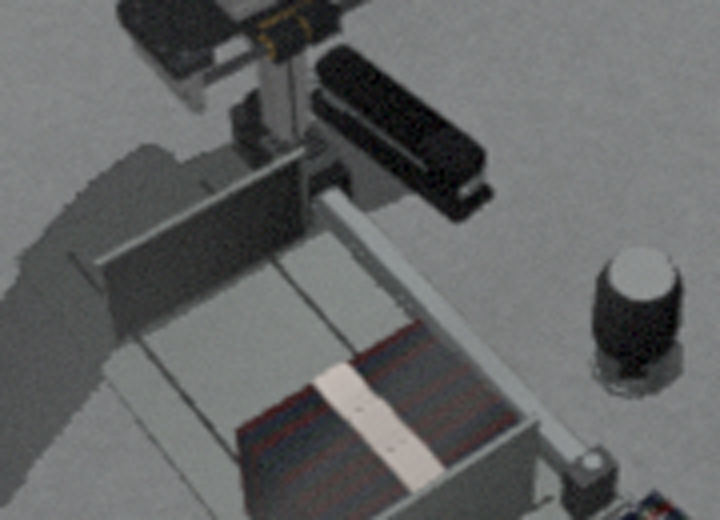

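The side crop shows the jaw close to the end post, the stapler clear of the fingers, and the passports still standing. I'll push a little more to confirm it is home.

Emit:
arm_command([
  [1.5,0,0,0],
  [1.5,0,0,0],
  [1.5,0,0,0],
  [1.5,0,0,0],
  [0,0,0,0],
  [0,0,0,0],
])

```text
clock: 9.55
ee_pos: [0.5269, 0.1115, 0.0639]
eef_rot: [[0.006, 1.0, 0.004], [1.0, -0.005, -0.008], [-0.008, 0.004, -1.0]]
wrist_force: [-0.5, -14.8, 13.2]
finger_gap: 0.003
gripper_force: 9.6
```

Emit:
arm_command([
  [1.5,0,0,0],
  [1.5,0,0,0],
  [1,0,0,0],
  [0,0,0,0],
  [0,0,0,0],
])

```text
clock: 10.05
ee_pos: [0.5269, 0.1115, 0.0639]
eef_rot: [[0.008, 1.0, 0.004], [1.0, -0.008, -0.012], [-0.012, 0.004, -1.0]]
wrist_force: [-1.5, -22.0, 15.6]
finger_gap: 0.004
gripper_force: 13.5
```

```bash
python3 - <<'E'
from h import *
s=snap("side","pics/s3.png"); 
d=cv2.absdiff(cv2.imread("pics/s3.png"),cv2.imread("pics/s2.png"))[222:275,244:300]
print(d.max(),d.mean(),cv2.phaseCorrelate(*[cv2.cvtColor(cv2.imread(f"pics/{n}.png"),6)[225:262,243:292].astype(np.float32) for n in("s2","s3")]))
# jaw plate side-view: top corners of the face (crop 4x): (98,263) left, (303,152) right; z=.098
S=lambda x,y:(220+(x-1.5)/4,190+(y-1.5)/4)
print([onz(s,S(*p),.098).round(4) for p in((102,263),(303,152))])
print("before",[onz(s,S(*p),.098).round(4) for p in((216,403),(420,281))])
print("fixed (.110), +y edge of top",[onz(s,S(*p),.110).round(4) for p in((335,546),(536,424))])
E
```

```text
54 3.884321653189578 ((-0.29421688459684603, -0.3381391597903374), 0.8396937923431397)
[array([0.3676, 0.0642, 0.098 ]), array([0.5087, 0.0629, 0.098 ])]
before [array([ 0.3662, -0.0565,  0.098 ]), array([ 0.5052, -0.058 ,  0.098 ])]
fixed (.110), +y edge of top [array([ 0.3622, -0.1735,  0.11  ]), array([ 0.4904, -0.1791,  0.11  ])]
```

It is solid at the stop: y stayed at 0.1115 while the force rose to 22 N. The measured opening is about 0.237 m, which matches fully home. I'll ease the push, lift straight up until the pad is free, then back off and rise.

Emit:
arm_command([
  [-2,0,0,0],
  [-2,0,0,0],
  [0,0,-2,0],
  [0,0,-3,0],
  [0,0,-3,0],
  [0,0,-3,0],
  [0,0,-3,0],
  [0,0,-3,0],
  [0,0,0,0],
])

```text
clock: 11.0
ee_pos: [0.5238, 0.1117, 0.0782]
eef_rot: [[0.005, 1.0, -0.002], [1.0, -0.005, -0.009], [-0.009, -0.002, -1.0]]
wrist_force: [1.3, -14.4, -4.9]
finger_gap: 0.007
gripper_force: 7.0
```

Pad released (tips at 78 mm). I'll back off from the stop and rise.

Emit:
arm_command([
  [-3,0,0,0],
  [-3,0,0,0],
  [-4,0,0,0],
  [0,0,0,0],
  [0,0,-10,0],
  [0,0,-25,0],
  [0,0,-40,0],
  [0,0,-40,0],
  [-10,-20,-20,0],
  [0,0,0,0],
])

```text
clock: 12.0
ee_pos: [0.505, 0.0991, 0.2181]
eef_rot: [[0.0, 1.0, 0.005], [1.0, -0.0, 0.002], [0.002, 0.005, -1.0]]
wrist_force: [0.4, -0.4, 0.0]
finger_gap: 0.003
gripper_force: 0.0
```

Emit:
arm_command([
  [30,-10,0,0],
  [40,-10,0,0],
  [40,-10,0,0],
  [40,-10,0,0],
  [40,-10,0,0],
  [40,-10,0,0],
  [30,-10,0,0],
  [0,0,0,0],
])

```text
clock: 12.8
ee_pos: [0.4316, 0.3658, 0.2133]
eef_rot: [[-0.009, 1.0, -0.002], [1.0, 0.009, 0.002], [0.002, -0.002, -1.0]]
wrist_force: [0.1, 0.0, -0.4]
finger_gap: 0.005
gripper_force: 0.0
```

```bash
python3 - <<'E'
from h import *
t=snap("top","pics/t4.png"); s=snap("side","pics/s4.png")
a=cv2.imread("pics/t4.png")[200:330,245:410]; b=cv2.imread("pics/s4.png")[190:340,220:400]
r=lambda x:cv2.resize(x,(400,int(400*x.shape[0]/x.shape[1])),interpolation=cv2.INTER_CUBIC)
a,b=r(a),r(b); h=np.zeros((400,800,3),np.uint8); h[:a.shape[0],:400]=a; h[:b.shape[0],400:]=b; cv2.imwrite("pics/z4.png",h)
E
```

```text
(no output)
```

View pics/z4.png

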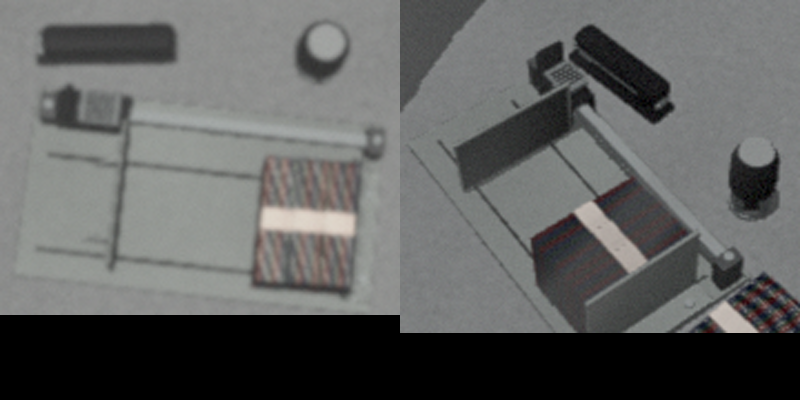

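In both views the carriage sits against the end post (top crop around (60,105)) and the pad is up. The passports, stapler and stamp haven't moved.

```bash
python3 -c "
from rig import robot
print(robot.hand_in())"
```

```text
the job is handed in; nothing more can be done
None
```

The jaw is fully home against the end post and the release pad is back up so the ratchet can catch. The passports and everything else near the rack look undisturbed, and the job was handed in at about 13 s on the robot's clock, with no verdict returned.

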